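# Fit the spring-held cover on the glass strip case

## Task

Put the loose wooden cover back on the glass strip case: tilt it, feel with its metal tongue for the ledge (the height at which the case's frame is clamped is not known), slip the tongue under the steel keeper, push against the sprung brass bar there until the opposite edge clears the rim, and lower that edge inside. Leave the cover let go of, lying level on the ledge and flush with the wooden rim, held by the spring against the wall opposite the keeper. Leave everything else on the bench where it stands.

Things in the scene. Friction and masses are not known exactly. Their poses are not given: they have to be found in the camera images.
- case: Open wooden case for glass strips, fixed to the bench: a box 148x98x64 mm inside a light-wood sleeve frame 170x120 mm that takes the cover. The frame is clamped at an unknown height setting S of 0 to 40 mm, which no reading gives: feel for it; it holds firm against 25 N. Origin: centre of the underside; x along the length to the keeper end, z up. Seated, the cover's underside is at z 72+S
- case_mouth (a point): Bench-level point below the frame's low-x inner wall: case x -75, y 0, z 0 mm. The frame's walls are 10 mm thick; its mouth runs x -75 to +75, y -50 to +50; its rim is at z 80+S. A ledge 10 mm wide, top at z 72+S, runs along this wall and along both sides over the whole length. The seated cover's tail edge is at x -75, its tongue edge at x +58
- case_keeper (a point): Bench-level point below the steel keeper's free edge: case x +50, y 0, z 0 mm. The keeper, fixed to the frame, 110 mm wide, overhangs the mouth from x 50 to the end; underside z 83+S, top z 86+S. Under it the sprung brass bar spans y -38 to +38, z 73+S to 81+S; at rest 130 mm lie between it and the low-x wall, 3 mm less than the cover's length
- spring_bar (a joint): Slide of the brass bar towards the high-x end of the case, m: 0 at rest with its face at case x 55 mm, 0.012 at its stop. It pushes back with about 3 N at first touch and 6.5 N at the stop; it reads about 0.003 when the cover is seated
- cover: The loose cover, about 0.25 kg, starts flat on the bench with its handle up. Origin: centre of its underside, over its whole length of 133 mm; x points to the tongue, z up. Wooden plate x -66.5 to +46.5 mm, 94 mm wide, 8 mm thick; an aluminium tongue, 94 mm wide and 4 mm thick, level with the underside, goes on to x +66.5. In the mouth it has 3 mm of play at each side
- cover_handle (a point): Centre of the cover's dark wooden rail handle, which stands on the plate: 14 mm thick along the cover's x, 80 mm long along its y, 28 mm tall (underside of cover +8 to +36 mm). At cover x -5, y 0, z 22 mm. Axes as the cover's
- cover_tongue (a point): Middle of the lower edge of the tongue's end: cover x +66.5, y 0, z 0 mm
- cover_tail (a point): Middle of the lower edge of the cover's other end: cover x -66.5, y 0, z 0 mm
- nail_tin: Bystander: brass-coloured round tin, 62 mm across, 24 mm tall, loose on the bench; origin centre of its underside
- oil_bottle: Bystander: cream bottle with red cap, 35 mm across, 73 mm tall, loose on the bench; origin centre of its underside
- stone: Bystander: dark grey abrasive stone 26x98x20 mm, loose on the bench; origin centre of its underside
- red_pliers: Bystander: red-handled pliers 58x168x13 mm, loose on the bench; origin centre of its underside
- steel_tin: Bystander: grey round tin, 52 mm across, 34 mm tall, loose on the bench; origin centre of its underside

How it is judged:
At the end, for the whole second after the job is handed in: Cover in the mouth, tongue under the keeper: tail edge within 4 mm of the low-x wall, tongue edge beyond case x 53 mm, both ends within 5 mm of the middle, underside 69.5 to 114.5 mm up, bar pushed back 0.5 to 7.5 mm, level within 0.035 rad, at rest (x of cover_tail in the frame of case between -0.079 and -0.071 m and x of cover_tongue in the frame of case above 0.053 m and y of cover_tail in the frame of case between -0.005 and 0.005 m and z of cover_tail in the frame of case between 0.0695 and 0.1145 m and y of cover_tongue in the frame of case between -0.005 and 0.005 m and z of cover_tongue in the frame of case between 0.0695 and 0.1145 m and angle between the z axis of cover and the z axis of case, either way round below 0.035 rad and value of joint spring_bar between 0.0005 and 0.0075 m and linear speed of cover below 0.01 m/s); the robot touches nothing.
It fails at once if the nail tin is moved by more than 3 cm (distance of nail_tin from where it was at the start of the episode above 0.03 m).
It fails at once if the oil bottle is moved by more than 3 cm (distance of oil_bottle from where it was at the start of the episode above 0.03 m).
It fails at once if the stone is moved by more than 3 cm (distance of stone from where it was at the start of the episode above 0.03 m).
It fails at once if the red pliers is moved by more than 3 cm (distance of red_pliers from where it was at the start of the episode above 0.03 m).
It fails at once if the steel tin is moved by more than 3 cm (distance of steel_tin from where it was at the start of the episode above 0.03 m).
It also fails if it takes over 51 s, if anything falls off the work surface, if the arm or the gripper's body presses on something with over 40 N, if the wrist force passes 120 N, or if a joint passes its speed limit or range.

## Robot

A 6-joint arm with a two-finger parallel gripper is mounted at the origin on a cart in front of the work surface, level with it; the furniture and walls round the work are solid. World frame = base frame: x ahead of the robot, y to its left, z up, the work surface at z = 0. Lengths are in m, angles in rad, forces in N, time in s.
With the tool pointing down it reaches from about 0.325 to 0.9 m from the base axis. Payload 6.1 kg.
Tool frame: the origin (TCP) lies midway between the tips of the shut fingers; the grasp point (between the pads) lies 19 mm behind it (manip.hold_point_z is the distance from the TCP to the grasp point, in m); z points along the fingers, y is the direction in which the jaws open and shut (so a half turn about z gives the same grasp; the last joint's range is limited). The gripper opens to 85 mm and grips with 20 to 120 N. Pads are 22 mm wide; open, the fingers measure 114 mm over their backs; the gripper's body (76 mm by 85 mm) begins 54 mm behind the grasp point. The pads swing forward as they close: fully open they stand 13 mm farther back than shut.
Start: joints at [-1.399, 0.22, 1.526, -0, 1.395, -0.126], TCP at [0.183, -0.597, 0.231] pointing down, gripper open.
Joint ranges: [-2.98, 2.98], [-0.91, 2.08], [0.09, 2.57], [-1.24, 4.39], [0.2, 2.65], [-2.68, 2.68]. Speed limits (rad/s): [2.57, 2.57, 3.01, 3.14, 3.14, 3.14].

## Interface

Orientations are given as a unit quaternion [w, x, y, z].
In Python, from rig import manip, eyes, workorder gives the robot as it stands.
- The arm moves only by the shell command python3 -m inch 'ROWS' [FORCE]. ROWS is text: rows parted by semicolons, each of 5 numbers parted by spaces: the closure, from 0 (fully open) to 1 (shut), then the shift along the world's x, y, z in m, then the turn about the world's z in rad. In form: grip tx ty tz spin; .... A call has 1 to 5 rows; each row is the pose to reach, as a shift and turn from the pose commanded when the call began; what a row does not reach only later rows make up. A row lasts 1/8 s, in which the tool goes at most 62.5 mm and 10.7 degrees, less where a joint would pass 70% of its speed; a pose out of reach is approached as far as the arm can. A call with a gripper value outside its range is refused whole. The fingers move at their own pace and stop on an object; FORCE is the grip in N (left out, the last holds). Time passes only in rows, so rows that repeat a pose let the fingers close. It gives the time, the measured TCP pose, the force and the opening at its end, in the units of the state.
- manip.state(): the state, without advancing time (a new reading comes with each control period).
- eyes.camera(name): name is "scene" or "top"; returns a dict with "pixels" (384x512x3 uint8, red, green, blue), "mtx" (3x3 intrinsics, pixels), "origin" and "orientation" of the camera in the world. Camera axes: x right, y down, z forward; pixel columns grow to the right and rows downward; lengths in m; the calibration is good to about 2 mm. A picture is of the moment at which its call begins. There is no depth.
- workorder.job_done(): hands the job in, once; it reports no verdict.
The state is a dict: "clock": time; "qpos": joint angles; "qd": joint speeds; "joint_torque": joint torques, N m; "tcp_pos": TCP position; "orientation": TCP orientation; "force": force on the tool from outside, world axes, zero at the start; "torque": the same for the moment, N m; "opening": finger opening in m.
Only numpy, scipy, OpenCV 4.12 (cv2) and the standard library are available. Lean on these libraries where they do the work, as an engineer would, in place of code of your own. Each camera call takes 0.05 s, during which the arm holds its last target.

## Working session

There is one attempt and no reset: what is moved stays moved. The work goes in short steps, Python scripts to look and compute and a shell command to move; the robot and the scene stay as the last step left them, time stands still between calls to the robot, and variables do not carry over. Pictures are saved under pics/ and viewed, and the job is handed in when it is done.

```bash
mkdir -p pics; ls
cat > h.py <<'E'
import numpy as np,cv2
from rig import manip,eyes
from scipy.spatial.transform import Rotation as R
def cam(n):
    c=eyes.camera(n);o=c['orientation'];M=R.from_quat([o[1],o[2],o[3],o[0]]).as_matrix()
    return c['pixels'],np.array(c['mtx']),np.array(c['origin']),M
def snap(n,f):
    p,K,o,M=cam(n);np.savez('pics/'+f+'.npz',p=p,K=K,o=o,M=M);cv2.imwrite('pics/'+f+'.png',p[:,:,::-1]);return p,K,o,M
def load(f):
    d=np.load('pics/'+f+'.npz');return d['p'],d['K'],d['o'],d['M']
def unproj(c,u,v,z):
    d=c[3]@np.linalg.inv(c[1])@np.array([u,v,1.]);return c[2]+d*(z-c[2][2])/d[2]
def proj(c,P):
    q=c[1]@(c[3].T@(np.array(P,float)-c[2]));return q[:2]/q[2]
def crop(f,u0,u1,v0,v1,s,g):
    p=load(f)[0][v0:v1,u0:u1,::-1];cv2.imwrite('pics/'+g+'.png',cv2.resize(p,None,fx=s,fy=s,interpolation=cv2.INTER_CUBIC))
E
python3 - <<'E'
from h import *
for n in('top','scene'):
    c=snap(n,n+'0');print(c[1],c[2],c[3])
print(manip.state())
E
```

```text
pics
[[484.88971971   0.         253.61475886]
 [  0.         484.88971971 184.48544822]
 [  0.           0.           1.        ]] [ 0.25194722 -0.02318595  1.62200448] [[ 0.01581059 -0.98073733  0.19469032]
 [-0.99986142 -0.01652262 -0.00203375]
 [ 0.00521137 -0.19463118 -0.98086265]]
[[394.42171711   0.         259.34905365]
 [  0.         394.42171711 186.3619185 ]
 [  0.           0.           1.        ]] [0.03195589 0.6189085  0.87820776] [[-0.7523748  -0.45710481  0.47432831]
 [-0.65857126  0.50588547 -0.55710303]
 [ 0.01469867 -0.73152928 -0.68165157]]
{'clock': 0.1, 'qpos': array([-1.39908354e+00,  2.21169829e-01,  1.52753521e+00, -1.20827730e-05,
        1.39471457e+00, -1.26095196e-01]), 'qd': array([ 0.00138138, -0.00117641, -0.00497326, -0.00035756,  0.00103209,
        0.00229937]), 'joint_torque': array([ 1.34665905e-03, -4.98242605e+01, -3.90545154e+01, -2.02797937e-04,
        5.71644574e-03,  3.20710251e-05]), 'tcp_pos': array([ 0.18328824, -0.59692504,  0.23027429]), 'orientation': array([-9.13103631e-04,  9.88933699e-01,  1.48355330e-01, -2.67789550e-05]), 'force': array([-0.58591889, -0.39586848, -0.81441327]), 'torque': array([-0.02187732, -0.02713917, -0.01638766]), 'opening': 0.0854749013163892}
```

View pics/top0.png

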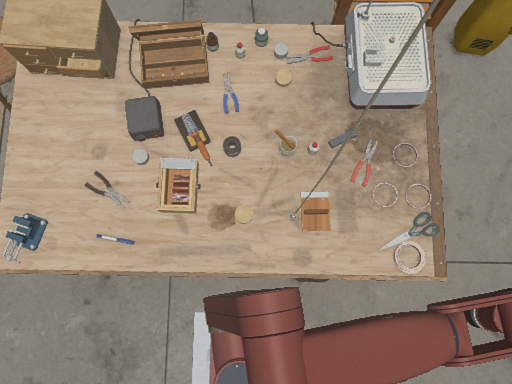

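View pics/scene0.png

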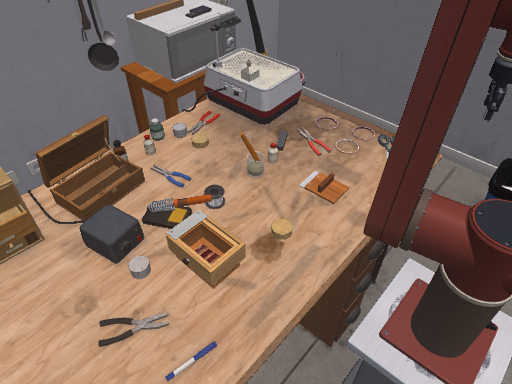

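Run:
```python
from h import *
crop('top0',270,350,180,250,8,'t_cov')
crop('top0',140,220,145,220,8,'t_case')
crop('scene0',155,255,205,285,8,'s_case')
crop('scene0',290,360,160,210,8,'s_cov')
```

```text
(no output)
```

View pics/t_cov.png

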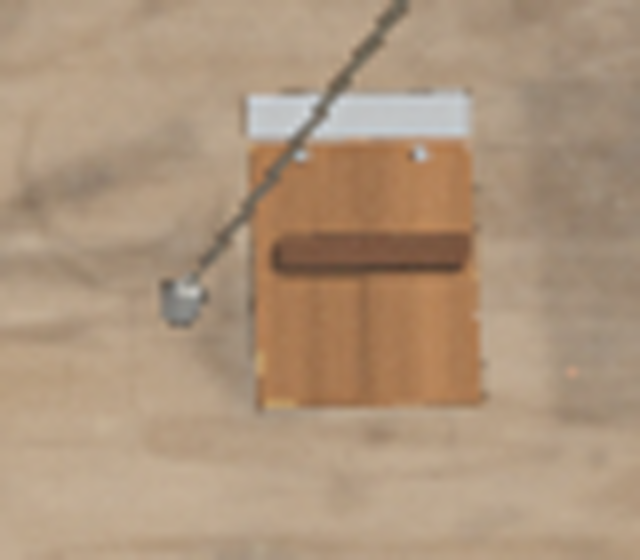

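View pics/t_case.png

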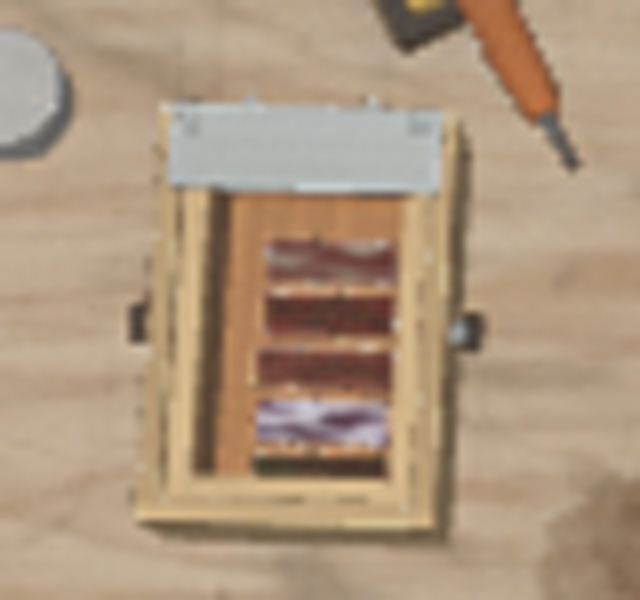

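View pics/s_case.png

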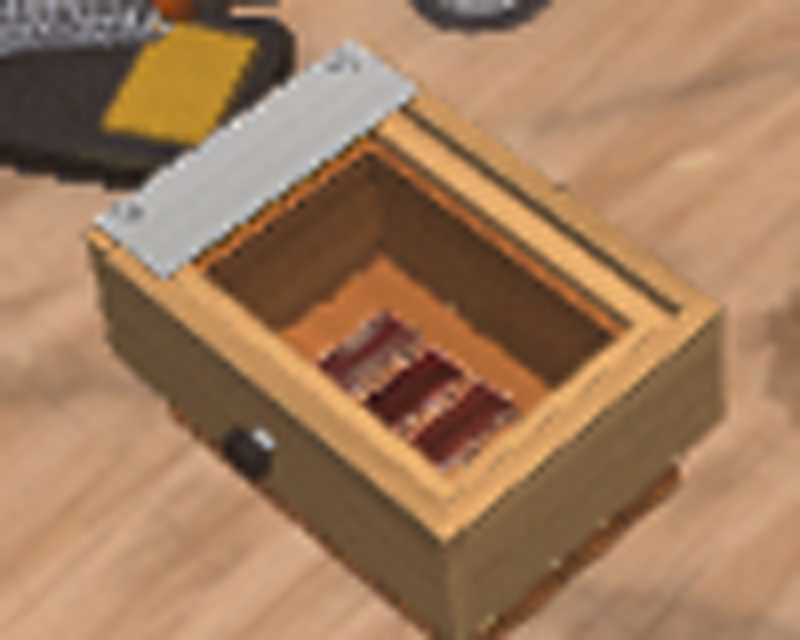

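View pics/s_cov.png

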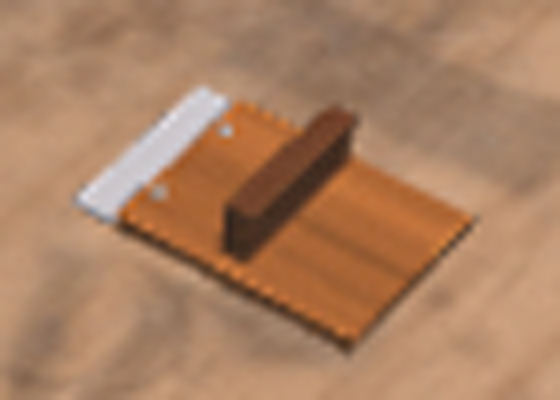

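```bash
cat > fit.py <<'E'
from h import *
from scipy.optimize import least_squares
T=load('top0');S=load('scene0')
def cv(p,o): return (np.array(p,float)+0.5)/8-0.5+np.array(o)
def fit(obs,p0,hasS):
    def res(p):
        r=[]
        for c,o,uv,P in obs:
            Pz=P[2]/1e3+(p[3] if hasS else 0)
            a=p[2];x,y=P[0]/1e3,P[1]/1e3
            W=[p[0]+x*np.cos(a)-y*np.sin(a),p[1]+x*np.sin(a)+y*np.cos(a),Pz]
            r+=list(proj(c,W)-cv(uv,o))
        return np.array(r)
    s=least_squares(res,p0);print(s.x.round(4),np.degrees(s.x[2]).round(2));print(s.fun.reshape(-1,2).round(1).tolist());return s.x
to,so=(270,180),(290,160)
cov=[(T,to,(247,92),(66.5,47,4)),(T,to,(470,92),(66.5,-47,4)),(T,to,(260,408),(-66.5,47,8)),(T,to,(482,404),(-66.5,-47,8)),
(T,to,(276,236),(2,40,36)),(T,to,(469,236),(2,-40,36)),
(S,so,(78,200),(66.5,47,4)),(S,so,(205,85),(66.5,-47,4)),(S,so,(350,342),(-66.5,47,8)),(S,so,(475,217),(-66.5,-47,8)),
(S,so,(228,205),(2,40,36)),(S,so,(335,105),(2,-40,36))]
print('cover');fit(cov,[.4,-.2,0],False);
print('top only');fit(cov[:6],[.4,-.2,0],False);print('scene only');fit(cov[6:],[.4,-.2,0],False)
to,so=(140,145),(155,205)
cas=[(T,to,(168,187),(50,55,86)),(T,to,(440,192),(50,-55,86)),(T,to,(168,103),(85,55,86)),(T,to,(440,108),(85,-55,86)),
(T,to,(137,520),(-85,60,80)),(T,to,(437,526),(-85,-60,80)),
(S,so,(95,215),(85,55,86)),(S,so,(165,275),(50,55,86)),(S,so,(415,90),(50,-55,86)),(S,so,(350,42),(85,-55,86)),
(S,so,(450,540),(-85,60,80)),(S,so,(722,308),(-85,-60,80))]
print('case');fit(cas,[.4,.2,0,.02],True)
fit(cas[:6],[.4,.2,0,.02],True);fit(cas[6:],[.4,.2,0,.02],True)
for z in(.1,.2,.3,.4,.5,.6,.7,.8,1):
    P=unproj(T,293,216,z);print(z,P.round(3),proj(S,P).round())
E
python3 fit.py
```

```text
cover
[ 0.4853 -0.236   0.0228] 1.31
[[0.5, 0.7], [0.3, 0.5], [0.0, 0.2], [0.5, 0.6], [0.5, 0.1], [0.5, -0.0], [-0.9, 0.1], [-0.6, 0.3], [-0.0, 0.4], [-0.2, 0.4], [-0.9, -0.0], [-0.6, -0.1]]
top only
[ 0.4864 -0.2347  0.0254] 1.46
[[0.1, 0.4], [-0.1, 0.1], [-0.3, -0.1], [0.1, 0.2], [0.1, -0.2], [0.2, -0.4]]
scene only
[ 0.4845 -0.2378  0.0189] 1.08
[[-0.4, -0.1], [-0.0, 0.1], [0.4, 0.2], [0.4, 0.3], [-0.4, -0.2], [-0.0, -0.3]]
case
[ 0.5521  0.2192 -0.0063  0.0151] -0.36
[[-0.1, 0.2], [0.1, 0.3], [0.6, 0.1], [0.6, 0.3], [0.1, 0.4], [0.4, 0.5], [-0.7, 0.7], [-0.7, 0.4], [0.3, -0.3], [-0.4, -0.7], [-0.6, 0.1], [0.2, -0.5]]
[ 0.5545  0.2213 -0.0022  0.008 ] -0.13
[[-0.3, 0.0], [-0.3, 0.0], [0.3, -0.0], [0.2, 0.0], [-0.0, 0.0], [0.1, -0.0]]
[ 0.557   0.2146 -0.009   0.0067] -0.52
[[-0.0, 0.7], [-0.1, 0.3], [0.6, -0.0], [0.0, -0.4], [-0.5, -0.2], [0.0, -0.4]]
0.1 [ 0.455 -0.152  0.1  ] [320. 182.]
0.2 [ 0.441 -0.144  0.2  ] [327. 158.]
0.3 [ 0.428 -0.135  0.3  ] [334. 131.]
0.4 [ 0.415 -0.127  0.4  ] [343. 100.]
0.5 [ 0.401 -0.118  0.5  ] [354.  62.]
0.6 [ 0.388 -0.11   0.6  ] [367.  17.]
0.7 [ 0.375 -0.101  0.7  ] [382. -39.]
0.8 [ 0.361 -0.093  0.8  ] [ 402. -109.]
1 [ 0.335 -0.076  1.   ] [ 463. -324.]
```

```bash
python3 -m inch '0 0.297 0.361 0 -0.275;0 0.297 0.361 0 -0.275;0 0.297 0.361 0 -0.275;0 0.297 0.361 0 -0.275;0 0.297 0.361 0 -0.275' 20; python3 -c "
from rig import manip;s=manip.state();print(s['qpos'],s['tcp_pos'],s['orientation'])"
```

```text
clock: 0.72
tcp_pos: [0.3827, -0.3543, 0.231]
orientation: [-0.0, 1.0, 0.011, -0.0]
force: [0.2, -0.4, -0.2]
opening: 0.0851
[-8.98183491e-01 -2.78430767e-02  1.79386704e+00  7.39064311e-05
  1.37585711e+00  6.50144239e-01] [ 0.38271956 -0.35429597  0.23098765] [-1.36069967e-04  9.99936965e-01  1.12268992e-02 -5.99668633e-05]
```

```bash
python3 -m inch '0 0.097 0.118 0 0;0 0.097 0.118 -0.04 0;0 0.097 0.118 -0.09 0;0 0.097 0.118 -0.15 0;0 0.097 0.118 -0.18 0'
python3 - <<'E'
from h import *
s=manip.state();print(s['qpos'],s['tcp_pos'],s['orientation'],s['force'])
snap('top','top1');c=snap('scene','scene1')
crop('top1',270,350,180,250,8,'t1');crop('scene1',280,380,130,210,8,'s1')
E
```

```text
clock: 1.35
tcp_pos: [0.4772, -0.2358, 0.0475]
orientation: [-0.001, 1.0, 0.012, -0.002]
force: [0.1, 0.8, 0.7]
opening: 0.0856
[-6.07195517e-01  2.18061629e-01  1.90409691e+00  4.95717299e-05
  1.02439186e+00  9.39191348e-01] [ 0.4772244  -0.23582806  0.04751033] [-0.00145632  0.99992261  0.01219146 -0.00200609] [0.05482707 0.78765063 0.6935355 ]
```

View pics/s1.png

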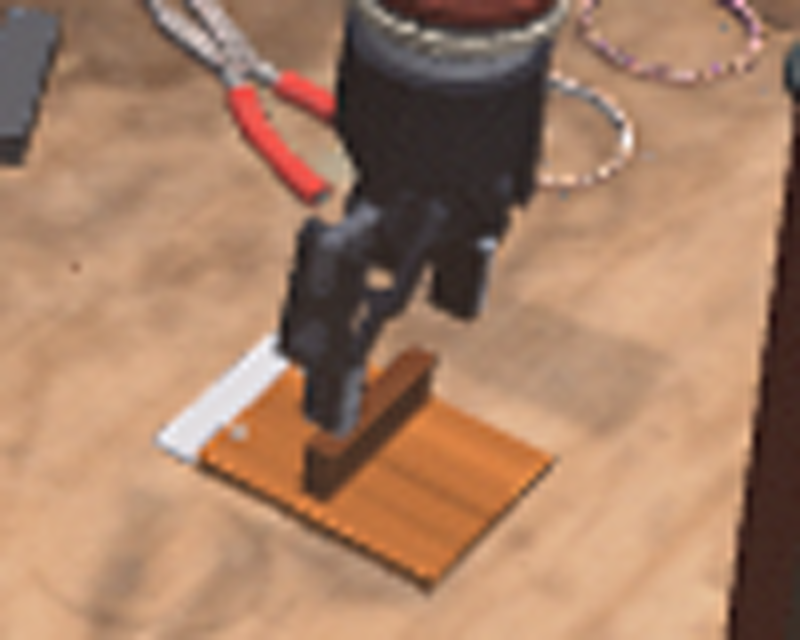

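View pics/top1.png

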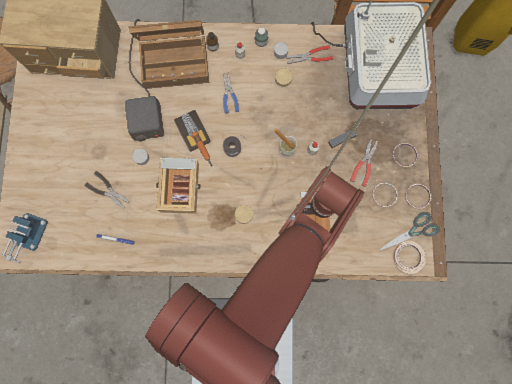

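Run:
```python
from h import *
c=load('scene1')
def cr(P): return ((proj(c,P)-[280,130]+.5)*8-.5).round()
a=.024
for sy in(1,-1):
  for dx in(-.011,.011):
   for dy in (.0425,.057):
    for z in(.0605,): print('tip',sy,dx,dy,cr([.4772+dx-sy*dy*a,-.2358+sy*dy,z]))
  for dx in(-.007,.007):
    print('handle',sy,dx,cr([.480+dx-sy*.04*a,-.236+sy*.04,.036]))
s=manip.state();print(s['tcp_pos'])
```

```text
tip 1 -0.011 0.0425 [350. 427.]
tip 1 -0.011 0.057 [329. 446.]
tip 1 0.011 0.0425 [303. 401.]
tip 1 0.011 0.057 [282. 420.]
handle 1 -0.007 [331. 461.]
handle 1 0.007 [302. 445.]
tip -1 -0.011 0.0425 [466. 318.]
tip -1 -0.011 0.057 [485. 300.]
tip -1 0.011 0.0425 [420. 294.]
tip -1 0.011 0.057 [439. 277.]
handle -1 -0.007 [440. 359.]
handle -1 0.007 [411. 344.]
[ 0.47509177 -0.23513514  0.04608424]
```

```bash
python3 -m inch '0 0 0 0 0;0 0 0 0 0'; python3 -c "
from rig import manip;s=manip.state();print(s['tcp_pos'],s['qd'],s['orientation'])"
```

```text
clock: 1.7
tcp_pos: [0.4805, -0.2395, 0.0538]
orientation: [0.001, 1.0, 0.011, 0.002]
force: [-0.3, -0.1, 0.4]
opening: 0.0857
[ 0.4804833  -0.23947755  0.05378764] [-9.59842071e-04 -5.11699253e-03  3.11578959e-03  2.06856246e-05
 -4.33455921e-03  9.08867785e-04] [0.00122149 0.99993479 0.01122314 0.00171917]
```

```bash
python3 -m inch '0 -0.001 0.0035 -0.015 0;0 -0.001 0.0035 -0.030 0;0 -0.001 0.0035 -0.036 0;0 -0.001 0.0035 -0.036 0'
python3 - <<'E'
from h import *
s=manip.state();print(s['tcp_pos'],s['force'])
c=snap('scene','scene2')
crop('scene2',290,360,150,210,10,'s2')
E
```

```text
clock: 2.2
tcp_pos: [0.4772, -0.2342, 0.0143]
orientation: [-0.001, 1.0, 0.011, -0.001]
force: [-0.2, 0.4, 1.1]
opening: 0.0856
[ 0.4772142  -0.23421437  0.01426156] [-0.15013085  0.4018978   1.08035189]
```

View pics/s2.png

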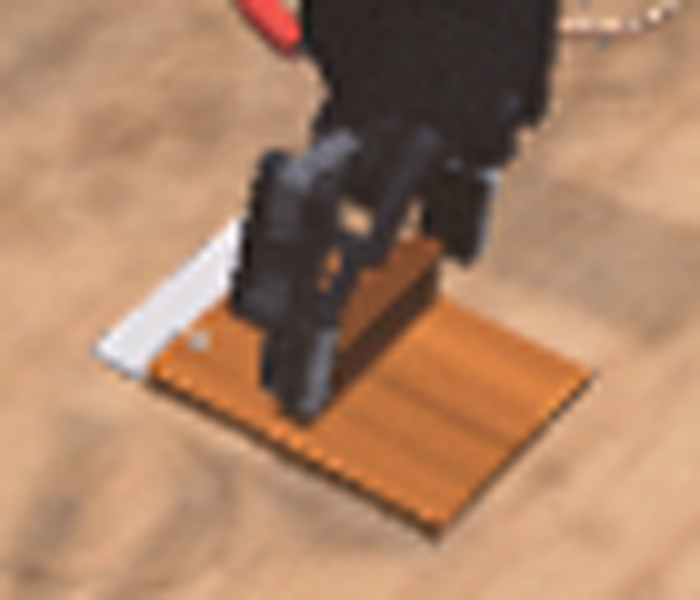

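```bash
python3 -m inch '0 0 0 -0.010 0;0 0 0 -0.012 0;0 0 0 -0.012 0;0 0 0 -0.012 0'
python3 - <<'E'
from h import *
s=manip.state();print(s['tcp_pos'],s['force'])
c=load('scene2')
for z in (.02,.027,.034):
  for dx in(-.011,.011): print(z,dx,((proj(c,[.4772+dx,-.234+.055,z])-[290,150]+.5)*10-.5).round())
E
```

```text
clock: 2.75
tcp_pos: [0.4781, -0.2348, 0.0035]
orientation: [0.0, 1.0, 0.011, 0.0]
force: [0.1, -0.3, 0.5]
opening: 0.0856
[ 0.4780888 -0.2347726  0.0034799] [ 0.09488608 -0.29133534  0.52038727]
0.02 -0.011 [292. 450.]
0.02 0.011 [235. 418.]
0.027 -0.011 [295. 434.]
0.027 0.011 [237. 401.]
0.034 -0.011 [298. 418.]
0.034 0.011 [240. 385.]
```

```bash
python3 -m inch '0.15 0 0 0 0;0.15 0 0 0 0;0.15 0 0 0 0' 25; python3 -c "
from rig import manip;s=manip.state();print(s['tcp_pos'],s['qpos'])"
```

```text
clock: 3.12
tcp_pos: [0.4782, -0.2349, 0.0038]
orientation: [0.0, 1.0, 0.011, 0.0]
force: [-1.5, -0.0, 4.9]
opening: 0.0796
[ 0.47822964 -0.23494162  0.0038261 ] [-6.04648957e-01  2.89669217e-01  1.91797566e+00 -9.72350061e-05
  9.33184371e-01  9.43365278e-01]
```

```bash
python3 -m inch '0.15 0 0 0.02 0;0.15 0 0 0.05 0;0.15 0 0 0.10 0;0.15 0 0 0.15 0;0.15 0 0 0.18 0'; python3 -m inch '0.15 0 0 0 0;0.15 0 0 0 0'
python3 - <<'E'
from h import *
s=manip.state();print(s['tcp_pos'],s['force'],s['torque'],s['qpos'])
c=snap('scene','scene3')
crop('scene3',270,390,80,180,6,'s3')
E
```

```text
clock: 3.75
tcp_pos: [0.4784, -0.2348, 0.1853]
orientation: [0.001, 1.0, 0.011, 0.001]
force: [0.4, -0.7, -2.7]
opening: 0.0794
clock: 4.0
tcp_pos: [0.4768, -0.2338, 0.1809]
orientation: [-0.001, 1.0, 0.011, -0.001]
force: [-0.2, -0.3, -3.5]
opening: 0.0792
[ 0.47680131 -0.2338488   0.18093049] [-0.20872217 -0.3360944  -3.51262508] [0.01041012 0.09240893 0.08289293] [-6.04571698e-01  4.08046430e-02  1.82136669e+00  6.38126279e-05
  1.28284693e+00  9.43440948e-01]
```

View pics/s3.png

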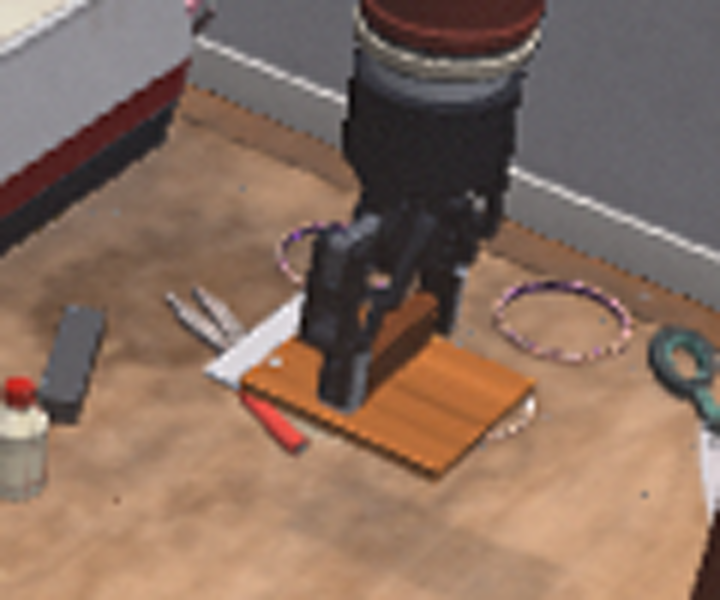

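Run:
```python
from h import *
snap('top','top3')
crop('top3',240,380,150,250,5,'t3')
Q=np.array([[.2212,1.5275,.18329,-.59693,.23027],[-.02784,1.79387,.38272,-.3543,.23099],[.28967,1.91798,.47823,-.23494,.00383],[.0408,1.82137,.4768,-.23385,.18093],[.21806,1.9041,.47722,-.23583,.04751]])
d=.0786
r=np.sqrt(Q[:,2]**2+Q[:,3]**2-d*d);z=Q[:,4];a=Q[:,0];b=Q[:,0]+Q[:,1]
A=[];y=[]
for i in range(len(Q)):
    A.append([np.sin(a[i]),np.sin(b[i]),1,0]);y.append(r[i])
    A.append([np.cos(a[i]),np.cos(b[i]),0,1]);y.append(z[i])
s=np.linalg.lstsq(np.array(A),np.array(y),rcond=None);print(s)
```

```text
(array([ 0.35777254,  0.54103171, -0.00525849, -0.02030475]), array([0.00028382]), np.int32(4), array([3.32079984, 2.97461545, 0.29754289, 0.18820083]))
```

View pics/t3.png

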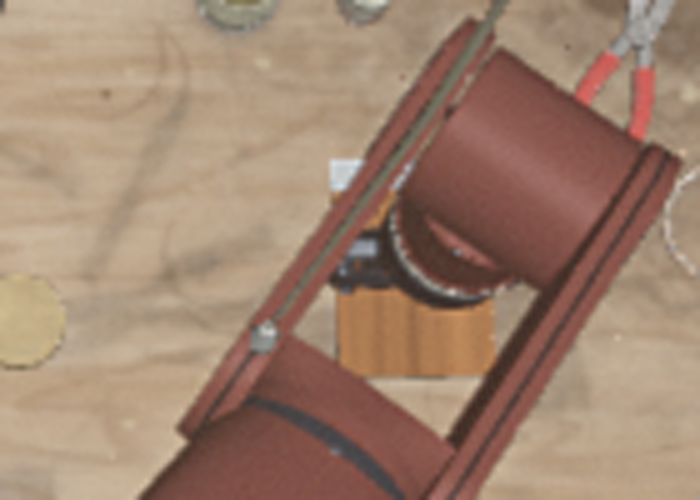

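```bash
python3 -m inch '0.15 0.003 0.03 0 0;0.15 0.006 0.08 0 -0.01;0.15 0.010 0.13 0 -0.02;0.15 0.014 0.18 0 -0.029;0.15 0.018 0.23 0 -0.029'; python3 -m inch '0.15 0.003 0.05 0 0;0.15 0.006 0.10 0 0;0.15 0.009 0.15 0 0;0.15 0.0105 0.20 0 0;0.15 0.0105 0.2235 0 0';python3 -m inch '0.15 0 0 0 0;0.15 0 0 0 0'
python3 - <<'E'
from h import *
s=manip.state();print(s['tcp_pos'],s['force'],s['torque'],s['qpos'],s['orientation'])
c=snap('scene','scene4');c=snap('top','top4')
crop('scene4',140,280,120,260,5,'s4')
crop('top4',130,250,120,240,5,'t4')
E
```

```text
clock: 4.72
tcp_pos: [0.4948, -0.003, 0.1814]
orientation: [-0.0, 1.0, -0.003, -0.001]
force: [0.8, 0.2, -2.9]
opening: 0.0793
clock: 5.35
tcp_pos: [0.505, 0.2211, 0.1811]
orientation: [0.0, 1.0, -0.002, -0.002]
force: [0.3, 0.1, -2.8]
opening: 0.0792
clock: 5.6
tcp_pos: [0.5057, 0.2181, 0.1819]
orientation: [0.001, 1.0, -0.003, -0.001]
force: [-0.9, 0.6, -2.7]
opening: 0.0794
[0.5057166  0.21810211 0.1818591 ] [-0.92005706  0.59747654 -2.6811409 ] [0.01501204 0.03621341 0.05593814] [ 2.64257935e-01  8.64934978e-02  1.77151014e+00 -4.94950031e-04
  1.28613485e+00  1.84133387e+00] [ 5.65322518e-04  9.99994449e-01 -3.06999335e-03 -1.16494514e-03]
```

View pics/s4.png

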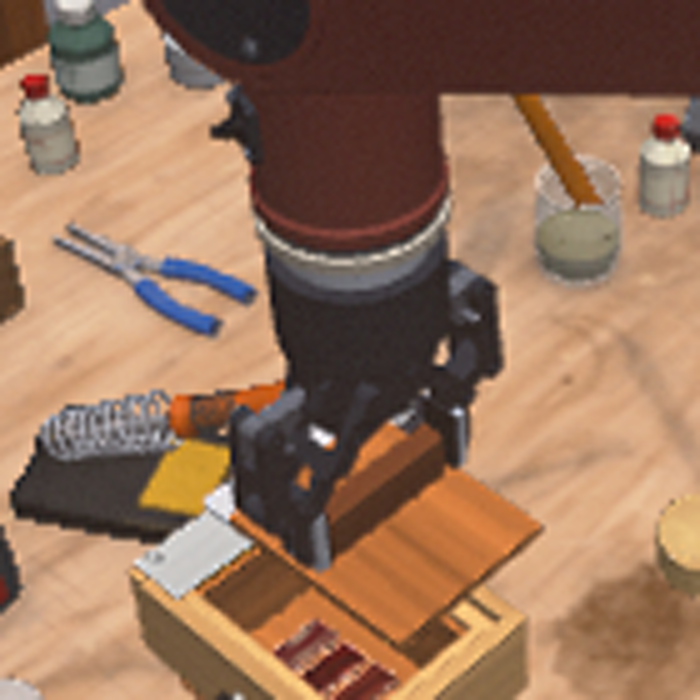

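View pics/t4.png

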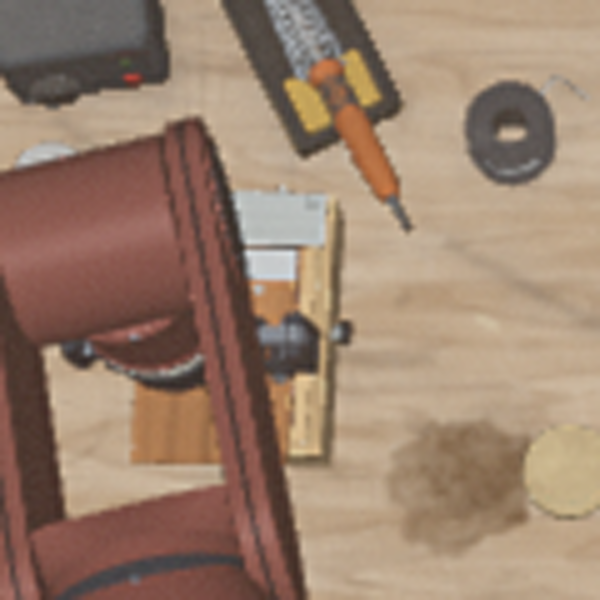

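```bash
cat > fit2.py <<'E'
from h import *
from scipy.optimize import least_squares
def cv(p,o,s): return (np.array(p,float)+0.5)/s-0.5+np.array(o)
def fitcov(obs,p0,yaw,wz=None):
    # p: x,y,z of cover origin, pitch (tail up positive)
    def W(p,P):
        x,y,z=np.array(P)/1e3
        Rm=R.from_euler('ZY',[yaw,p[3]]).as_matrix()
        return np.array(p[:3])+Rm@np.array([x,y,z])
    def res(p):
        r=[]
        for c,uv,P in obs: r+=list(proj(c,W(p,P))-uv)
        if wz is not None: r.append((p[2]-wz)/.0003)
        return np.array(r)
    s=least_squares(res,p0);print(s.x.round(4));print(s.fun[:2*len(obs)].reshape(-1,2).round(1).tolist());return s.x
E
python3 - <<'E'
from fit2 import *
T=load('top4');S=load('scene4')
a,b=(130,120),(140,120)
obs=[(T,cv((132,462),a,5),(-66.5,47,8)),(T,cv((297,250),a,5),(66.5,-47,4)),
(S,cv((545,525),b,5),(-66.5,-47,8)),(S,cv((405,641),b,5),(-66.5,47,8)),(S,cv((444,438),b,5),(2-14,-40,36))]
fitcov(obs,[.51,.219,.178,0],-.006)
fitcov(obs,[.51,.219,.178,0],-.006,.178)
E
```

```text
[0.5127 0.2159 0.1783 0.0141]
[[-0.0, 0.5], [0.9, 0.6], [-0.3, -0.1], [-1.3, 0.5], [0.6, -0.7]]
[0.5127 0.2159 0.178  0.0169]
[[0.0, 0.5], [0.9, 0.6], [-0.3, -0.1], [-1.3, 0.5], [0.6, -0.6]]
```

```bash
python3 -m inch '0.15 0 0 -0.02 0;0.15 0 0 -0.04 0;0.15 0 0 -0.05 0;0.15 0 0 -0.05 0;0.15 0 0 -0.05 0';  python3 -m inch '0.15 0 0 -0.006 0;0.15 0 0 -0.012 0;0.15 0 0 -0.012 0'
```

```text
clock: 6.32
tcp_pos: [0.5071, 0.2188, 0.1342]
orientation: [-0.0, 1.0, -0.003, 0.001]
force: [-0.1, -0.4, -2.5]
opening: 0.0793
clock: 6.7
tcp_pos: [0.5058, 0.2187, 0.1205]
orientation: [0.0, 1.0, -0.003, -0.001]
force: [-1.1, -0.2, -2.5]
opening: 0.0793
```

```bash
python3 -m inch '0.15 0 0 -0.004 0;0.15 0 0 -0.008 0;0.15 0 0 -0.008 0'; python3 -m inch '0.15 0 0 -0.003 0;0.15 0 0 -0.006 0;0.15 0 0 -0.006 0';python3 -m inch '0.15 0 0 -0.003 0;0.15 0 0 -0.003 0'
```

```text
clock: 7.08
tcp_pos: [0.506, 0.2188, 0.1127]
orientation: [0.0, 1.0, -0.003, -0.0]
force: [0.9, -0.0, -1.9]
opening: 0.0795
clock: 7.45
tcp_pos: [0.5061, 0.2187, 0.1069]
orientation: [0.0, 1.0, -0.003, -0.0]
force: [0.4, 1.4, -2.9]
opening: 0.0794
clock: 7.7
tcp_pos: [0.5062, 0.2188, 0.104]
orientation: [0.0, 1.0, -0.003, -0.0]
force: [0.4, 0.6, -3.7]
opening: 0.0795
```

```bash
python3 -m inch '0.15 0 0 -0.002 0;0.15 0 0 -0.004 0;0.15 0 0 -0.004 0';python3 -m inch '0.15 0 0 -0.002 0;0.15 0 0 -0.002 0';python3 -m inch '0.15 0 0 -0.002 0;0.15 0 0 -0.002 0'
```

```text
clock: 8.07
tcp_pos: [0.5062, 0.2188, 0.1]
orientation: [0.0, 1.0, -0.003, -0.0]
force: [0.5, -0.2, -3.1]
opening: 0.0798
clock: 8.32
tcp_pos: [0.5063, 0.2188, 0.0981]
orientation: [0.0, 1.0, -0.003, -0.0]
force: [-0.3, -0.0, -3.1]
opening: 0.0794
clock: 8.57
tcp_pos: [0.507, 0.2189, 0.0972]
orientation: [-0.0, 1.0, -0.003, 0.001]
force: [-0.7, -1.1, 3.1]
opening: 0.0793
```

```bash
python3 -m inch '0.15 0 0 -0.002 0;0.15 0 0 -0.002 0';python3 -m inch '0.15 0 0 -0.002 0;0.15 0 0 -0.002 0'
python3 - <<'E'
from h import *
s=manip.state();print(s['tcp_pos'],s['force'],s['torque'])
c=snap('scene','scene5');c=snap('top','top5')
crop('scene5',150,260,170,290,5,'s5')
crop('top5',140,220,140,230,7,'t5')
E
```

```text
clock: 8.82
tcp_pos: [0.5081, 0.2189, 0.0959]
orientation: [-0.0, 1.0, -0.003, 0.002]
force: [-0.3, -1.7, 6.4]
opening: 0.0795
clock: 9.07
tcp_pos: [0.5088, 0.2189, 0.095]
orientation: [-0.0, 1.0, -0.003, 0.003]
force: [-0.2, -2.3, 10.1]
opening: 0.0794
[0.50881244 0.21892431 0.094975  ] [-0.18000927 -2.25681007 10.05099284] [-0.45027318  0.36621438  0.06164192]
```

View pics/s5.png

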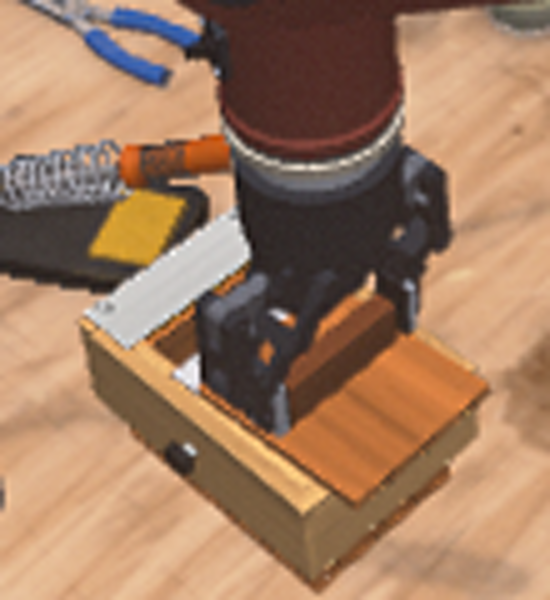

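View pics/t5.png

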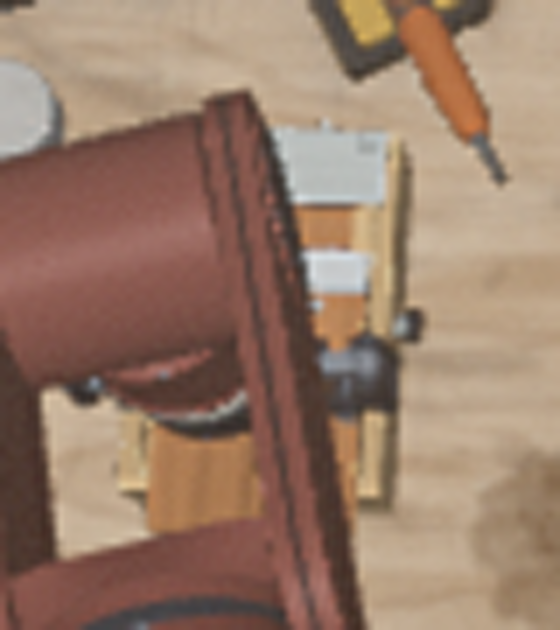

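```bash
python3 - <<'E'
from fit2 import *
T=load('top5');S=load('scene5')
a,b=(140,140),(150,170)
obs=[(T,cv((149,531),a,7),(-66.5,47,8)),(T,cv((370,253),a,7),(66.5,-47,4)),
(S,cv((491,386),b,5),(-66.5,-47,8)),(S,cv((357,497),b,5),(-66.5,47,8)),(S,cv((401,306),b,5),(-12,-40,36))]
p=fitcov(obs,[.51,.219,.092,0],-.006)
fitcov(obs,[.51,.219,.092,0],-.006,.0912)
E
sed -i 's/^cas=/cas=/' fit.py
cat >> fit.py <<'E'
print('S fixed 13.5')
for S0 in(.012,.0135,.015):
    o2=[(c,o,uv,(P[0],P[1],P[2]+S0*1e3)) for c,o,uv,P in cas]
    fit(o2,[.55,.22,0],False)
E
python3 fit.py | sed -n '/fixed/,$p'
```

```text
[0.5136 0.2165 0.0933 0.0568]
[[-0.0, 0.3], [0.7, 0.3], [0.1, -0.3], [-0.4, 1.1], [-0.4, -0.9]]
[0.5138 0.2162 0.0912 0.0763]
[[0.2, 0.2], [0.9, 0.4], [0.1, -0.3], [-0.4, 1.1], [-0.5, -0.7]]
S fixed 13.5
[ 0.5533  0.2187 -0.006 ] -0.35
[[0.3, 0.0], [0.4, 0.2], [1.0, -0.0], [0.9, 0.1], [0.5, 0.1], [0.7, 0.2], [-0.7, 1.1], [-0.6, 0.8], [0.2, 0.1], [-0.4, -0.2], [-0.7, 0.4], [-0.0, -0.1]]
[ 0.5527  0.2189 -0.0061] -0.35
[[0.1, 0.1], [0.3, 0.3], [0.8, 0.1], [0.8, 0.2], [0.3, 0.3], [0.5, 0.4], [-0.7, 0.9], [-0.6, 0.6], [0.3, -0.1], [-0.4, -0.5], [-0.7, 0.3], [0.1, -0.3]]
[ 0.5521  0.2192 -0.0063] -0.36
[[-0.0, 0.2], [0.1, 0.3], [0.6, 0.1], [0.6, 0.3], [0.1, 0.4], [0.4, 0.5], [-0.7, 0.7], [-0.7, 0.4], [0.3, -0.3], [-0.4, -0.7], [-0.6, 0.1], [0.2, -0.5]]
```

```bash
python3 -m inch '0.15 0 0 -0.002 0;0.15 0 0 -0.002 0';python3 -m inch '0.15 0 0 -0.002 0;0.15 0 0 -0.002 0';python3 -c "
from rig import manip;s=manip.state();print(s['tcp_pos'],s['force'],s['torque'])"
```

```text
clock: 9.43
tcp_pos: [0.509, 0.2189, 0.0948]
orientation: [-0.0, 1.0, -0.003, 0.003]
force: [-7.0, -5.5, 23.8]
opening: 0.0795
clock: 9.68
tcp_pos: [0.5091, 0.2189, 0.0947]
orientation: [-0.0, 1.0, -0.003, 0.003]
force: [-13.7, -6.5, 36.6]
opening: 0.0795
[0.50908319 0.21894119 0.09465494] [-13.68881247  -6.5271207   36.6406309 ] [-1.28573279  2.19320119 -0.13418002]
```

```bash
python3 -m inch '0.15 0 0 0.004 0;0.15 0 0 0.008 0;0.15 0 0 0.008 0';python3 - <<'E'
from h import *
s=manip.state();print(s['tcp_pos'],s['force'],s['torque'])
c=snap('scene','scene6');c=snap('top','top6')
crop('scene6',150,260,170,290,6,'s6')
crop('top6',140,220,140,230,6,'t6')
E
```

```text
clock: 10.05
tcp_pos: [0.5058, 0.2188, 0.0956]
orientation: [0.0, 1.0, -0.003, -0.001]
force: [0.2, 0.5, -3.9]
opening: 0.0793
[0.50582591 0.21883981 0.09558682] [ 0.22339887  0.48829636 -3.93278968] [-0.0289812   0.02006062  0.02568785]
```

View pics/s6.png

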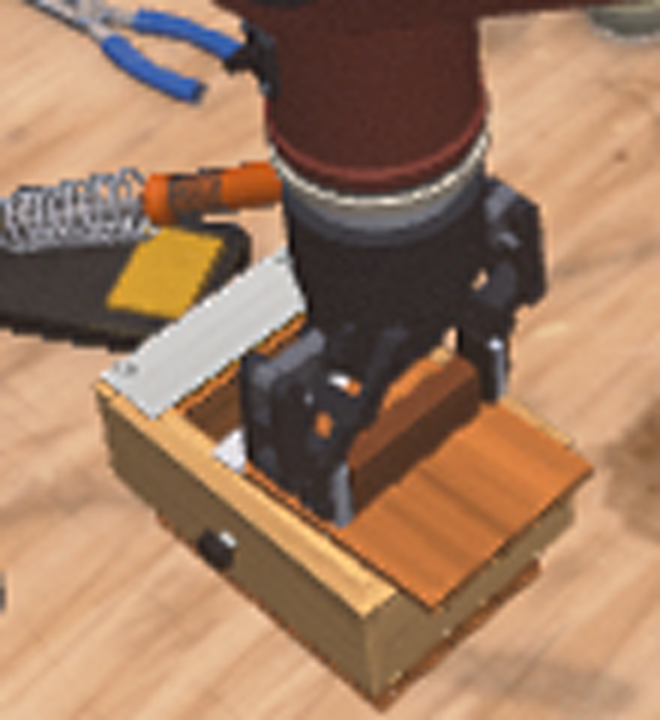

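View pics/t6.png

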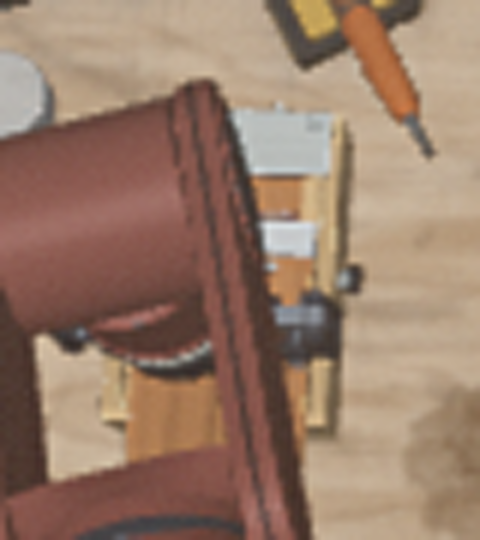

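```bash
python3 -m inch '0.15 0.008 0 0 0;0.15 0.016 0 0 0;0.15 0.022 0 0 0;0.15 0.022 0 0 0';python3 - <<'E'
from h import *
s=manip.state();print(s['tcp_pos'],s['force'],s['torque'])
E
python3 -m inch '0.15 0.003 0 0 0;0.15 0.006 0 0 0;0.15 0.006 0 0 0'
```

```text
clock: 10.65
tcp_pos: [0.529, 0.2188, 0.0962]
orientation: [-0.0, 1.0, -0.003, 0.0]
force: [-0.2, 0.2, -4.0]
opening: 0.0794
[0.52904733 0.21876466 0.09623151] [-0.20114769  0.18400585 -3.97238877] [-0.02566251  0.04744233 -0.01048074]
clock: 11.02
tcp_pos: [0.5344, 0.2188, 0.0963]
orientation: [0.0, 1.0, -0.003, -0.0]
force: [-0.8, 0.8, -3.8]
opening: 0.0792
```

Run:
```python
from h import *
c=snap('scene','scene7');c=snap('top','top7')
crop('scene7',150,260,170,290,6,'s7')
crop('top7',140,220,140,230,6,'t7')
```

```text
(no output)
```

View pics/s7.png

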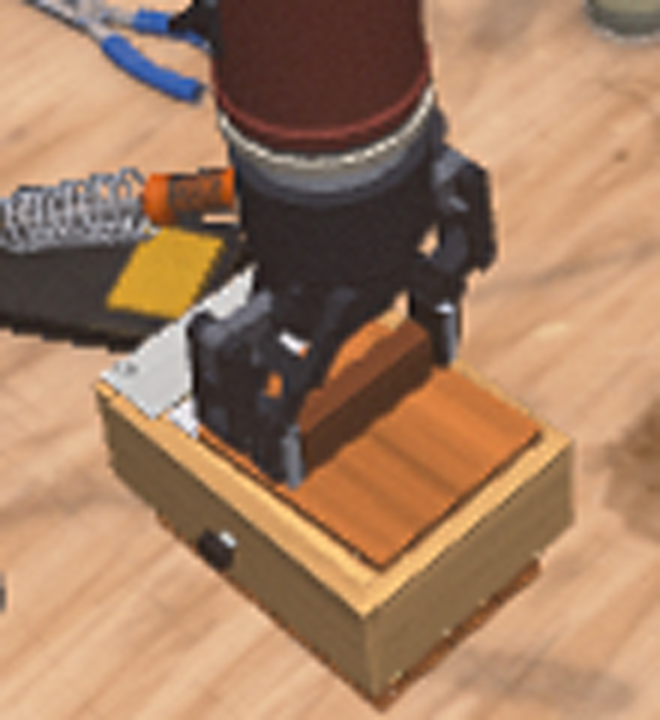

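View pics/t7.png

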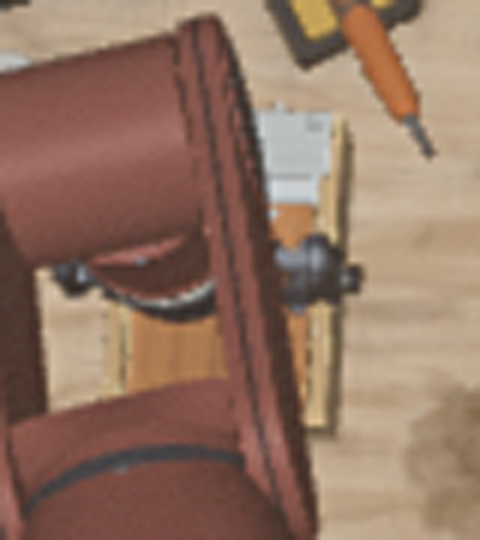

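```bash
python3 -m inch '0.15 0.003 0 0 0;0.15 0.003 0 0 0';python3 -m inch '0.15 0.003 0 0 0;0.15 0.003 0 0 0'
```

```text
clock: 11.38
tcp_pos: [0.537, 0.2188, 0.0962]
orientation: [0.0, 1.0, -0.003, -0.001]
force: [-3.8, 0.3, -0.9]
opening: 0.0792
clock: 11.62
tcp_pos: [0.5402, 0.2188, 0.0961]
orientation: [0.0, 1.0, -0.003, -0.0]
force: [-4.4, -0.6, -0.8]
opening: 0.0793
```

```bash
python3 -m inch '0.15 0.003 0 0 0;0.15 0.003 0 0 0'
python3 - <<'E'
from h import *
c=snap('scene','scene8')
crop('scene8',150,260,170,290,6,'s8')
E
```

```text
clock: 11.88
tcp_pos: [0.543, 0.2188, 0.0961]
orientation: [0.0, 1.0, -0.003, -0.001]
force: [-6.1, -0.8, -1.2]
opening: 0.079
```

View pics/s8.png

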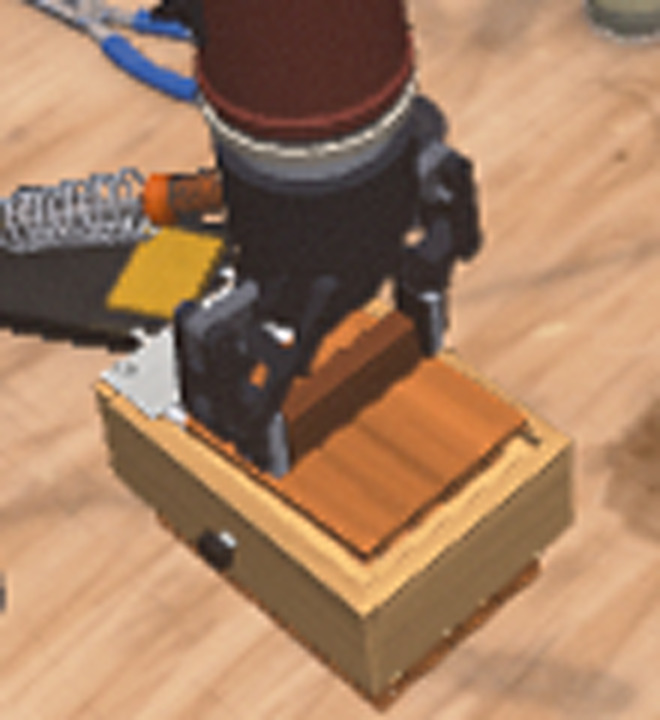

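```bash
python3 -m inch '0.15 0 0 -0.002 0;0.15 0 0 -0.004 0;0.15 0 0 -0.004 0';python3 -m inch '0.15 0 0 -0.002 0;0.15 0 0 -0.002 0';python3 -c "
from rig import manip;s=manip.state();print(s['tcp_pos'],s['force'],s['torque'])"
```

```text
clock: 12.3
tcp_pos: [0.5429, 0.2191, 0.0928]
orientation: [-0.0, 1.0, -0.003, -0.0]
force: [-8.5, -0.5, 3.4]
opening: 0.0797
clock: 12.55
tcp_pos: [0.5429, 0.2192, 0.091]
orientation: [-0.0, 1.0, -0.003, -0.0]
force: [-8.8, 0.7, 6.0]
opening: 0.0795
[0.54292487 0.21922982 0.09101038] [-8.77195134  0.74138732  5.97660459] [-0.05684411  1.05898414 -0.11601884]
```

```bash
python3 -m inch '0.15 0 0 -0.002 0;0.15 0 0 -0.002 0';python3 -m inch '0.15 0 0 -0.002 0;0.15 0 0 -0.002 0';python3 - <<'E'
from h import *
s=manip.state();print(s['tcp_pos'],s['force'],s['torque'])
c=snap('scene','scene9')
crop('scene9',150,260,170,290,6,'s9')
E
```

```text
clock: 12.8
tcp_pos: [0.5427, 0.2193, 0.0893]
orientation: [-0.0, 1.0, -0.003, -0.001]
force: [-10.4, -0.5, 7.1]
opening: 0.0794
clock: 13.05
tcp_pos: [0.5428, 0.2193, 0.0892]
orientation: [-0.0, 1.0, -0.003, -0.001]
force: [-18.5, -1.9, 19.5]
opening: 0.0792
[0.54277138 0.21932738 0.08924678] [-18.53091476  -1.94081467  19.48147896] [-0.15870648  2.31740033 -0.01413349]
```

View pics/s9.png

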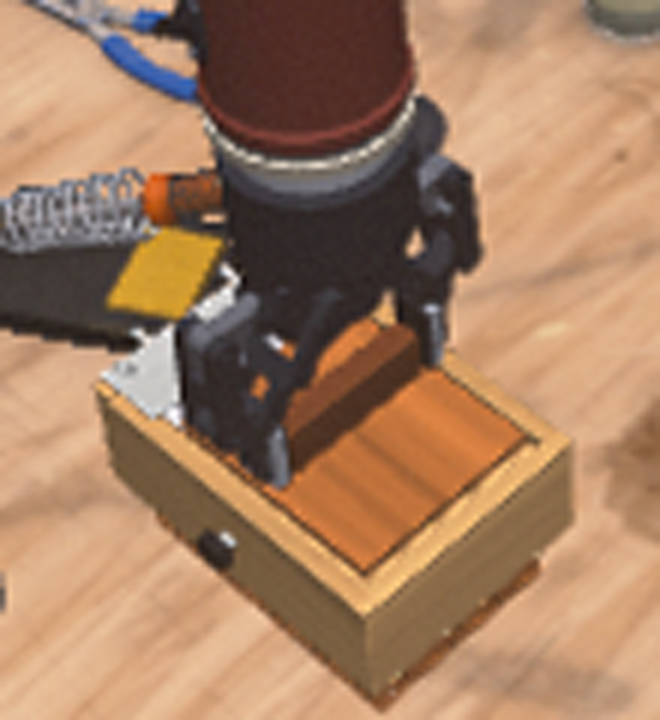

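```bash
python3 -m inch '0.15 -0.002 0 0.0015 0;0.15 -0.004 0 0.0015 0;0.15 -0.004 0 0.0015 0'; python3 -m inch '0 0 0 0 0;0 0 0 0 0;0 0 0 0 0';python3 - <<'E'
from h import *
s=manip.state();print(s['tcp_pos'],s['force'],s['torque'])
c=snap('scene','scene10')
crop('scene10',150,260,170,290,6,'s10')
E
```

```text
clock: 13.48
tcp_pos: [0.5411, 0.2194, 0.0893]
orientation: [-0.001, 1.0, -0.003, 0.002]
force: [-0.3, 0.9, 5.8]
opening: 0.0797
clock: 13.85
tcp_pos: [0.5393, 0.2186, 0.0874]
orientation: [0.0, 1.0, -0.003, -0.0]
force: [0.5, -0.3, 0.1]
opening: 0.0854
[0.5392654  0.21863598 0.08735092] [ 0.49431583 -0.31805184  0.06475664] [ 0.02833401 -0.00016618  0.01641858]
```

View pics/s10.png

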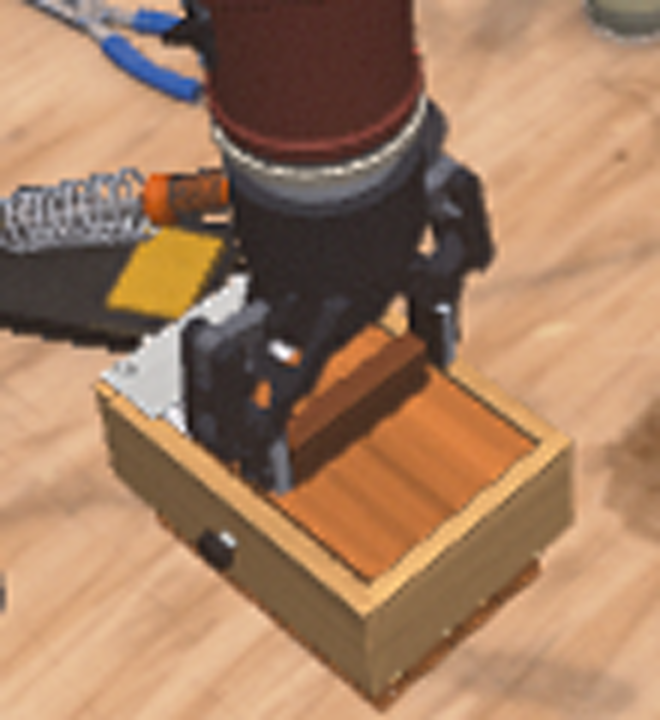

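```bash
python3 -m inch '0 0 0 0.01 0;0 0 0 0.03 0;0 0 0 0.06 0;0 0 0 0.10 0;0 0 0 0.14 0'; python3 -m inch '0 -0.03 -0.05 0 0;0 -0.04 -0.11 0 0;0 -0.04 -0.17 0 0;0 -0.04 -0.22 0 0;0 -0.04 -0.22 0 0'
python3 - <<'E'
from h import *
snap('scene','scene11');snap('top','top11')
crop('scene11',155,255,205,285,8,'s11')
crop('top11',140,220,145,220,8,'t11')
E
```

```text
clock: 14.52
tcp_pos: [0.5396, 0.2189, 0.2309]
orientation: [-0.0, 1.0, -0.003, 0.001]
force: [0.9, 0.3, -0.6]
opening: 0.0852
clock: 15.15
tcp_pos: [0.4999, -0.0043, 0.2298]
orientation: [0.001, 1.0, -0.006, 0.001]
force: [0.5, 0.2, -0.1]
opening: 0.0855
```

View pics/s11.png

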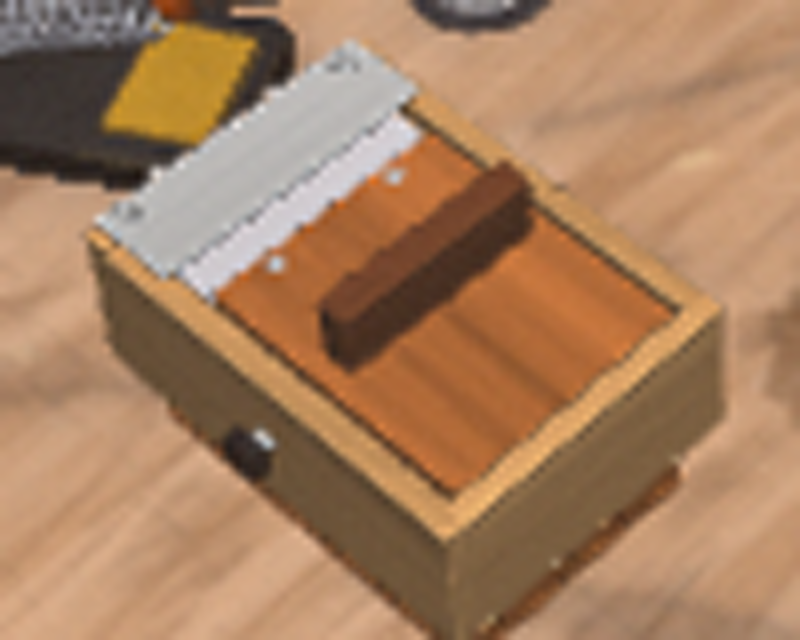

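View pics/t11.png

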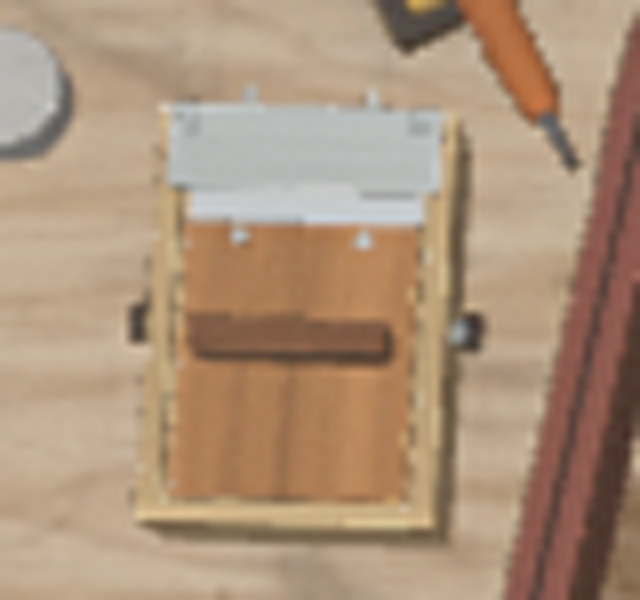

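View pics/top11.png

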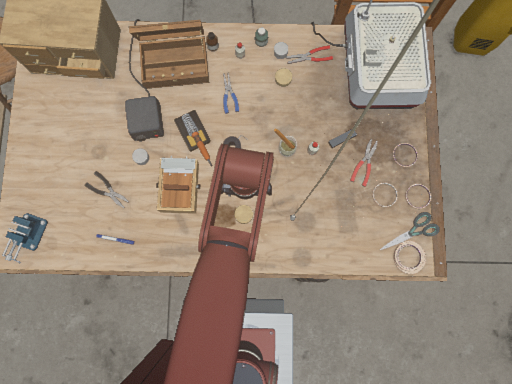

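```bash
python3 -c "
from rig import workorder,manip
print(workorder.job_done());print(manip.state()['clock'])"
```

```text
the job is handed in; nothing more can be done
None
the job is handed in; nothing more can be done
```

The cover is back on the case, and I handed the job in at about 15 s.

- **How it went:** I gripped the rail handle end to end so the cover could pivot in the pads. Pressing the cover on the low-x rim tilted it until the tongue met the ledge, which put S at about 13.5 mm. I then slid the tongue under the keeper, pushed the bar back about 7 mm, lowered the tail inside, let the spring take it to the wall, and let go.
- **Last checks:** In the final pictures the cover lies flat and flush in the rim. The tongue is under the keeper and the tail is against the low-x wall, with a visible gap at each side. The gripper is clear (about zero force). The bystanders stand at the same pixels as at the start. I estimated the position of the bar only from forces and positions.
- **What disagreed or went over:**
  - While feeling for the ledge, the push briefly reached about 37 N, above the 25 N the frame is said to hold. The frame did not visibly shift, and the height at which the cover later seated agreed with the first touch.
  - The two cameras also disagreed by 2–7 mm on the case position, so I relied on touch for the height.

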